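# Rim check of a cast cup with a sprung pointer gauge

## Robot

A 6-joint arm with a two-finger parallel gripper is mounted at the origin on the work surface. World frame = base frame: x ahead of the robot, y to its left, z up, the work surface at z = 0. Lengths are in m, angles in rad, forces in N, time in s.
With the tool pointing down it reaches from about 0.375 to 0.75 m from the base axis. Payload 9 kg.
Tool frame: the origin (TCP) lies at the very end of the fingers, on their centre line; the grasp point (between the pads) lies 19 mm behind it; z points along the fingers, x is the direction in which the jaws open and shut, and the axes are right-handed (so a half turn about z gives the same grasp; the last joint's range is limited). The gripper opens to 85 mm and grips with 20 to 120 N. Pads are 22 mm wide; open, the fingers measure 114 mm over their backs; the gripper's body (76 mm by 85 mm) begins 54 mm behind the grasp point. The pads swing forward as they close: fully open they stand 13 mm farther back than shut.
Start: joints at [-1.385, 0.104, 0.097, 1.564, 0, 1.353], TCP at [0.236, -0.552, 0.231] pointing down, gripper open.
Joint ranges: [-2.99, 2.99], [-0.84, 1.86], [-1.1, 1.16], [-1.84, 2.11], [-1.51, 1.56], [-3.14, 3.14]. Speed limits (rad/s): [2.22, 2.22, 2.57, 3.14, 3.14, 3.14].

## Interface

Orientations are given as [roll, pitch, yaw] about the fixed x, y, z axes, in that order (R = Rz(yaw) Ry(pitch) Rx(roll)).
In Python, from workcell import monitor, viewer, arm gives the robot as it stands. The module is installed in compiled form; this text tells all that it offers.
- The arm moves only by the tool step_arm, never from a script. Its argument "deltas" is a list of rows, each an object with "gripper": the finger opening in cm, from 0 to 8.54; "offset": the shift along the world's x, y, z in cm, a list of three; "rot": the turn, a rotation vector about the world's x, y, z in degrees, a list of three. A call has 1 to 8 rows; each row is the pose to reach, as a shift and turn from the pose measured when the call began; what a row does not reach only later rows make up. A row lasts 1/12 s, in which the tool goes at most 41.7 mm and 7.16 degrees, less where a joint would pass 70% of its speed; a pose out of reach is approached as far as the arm can. A call with a gripper value outside its range is refused whole. The fingers move at their own pace and stop on an object; "grip_force" is the grip in N (left out, the last holds). Time passes only in rows, so rows that repeat a pose let the fingers close. It gives the time, the measured TCP pose, the force and the opening at its end, in the units of the state.
- monitor.get_state(): the state, without advancing time (a new reading comes with each control period).
- viewer.read_camera(name): name is "scene" or "side" or "wrist"; returns a dict with "pixels" (400x640x3 uint8, red, green, blue), "fx", "fy", "cx", "cy" (pixels), "R" (3x3) and "t" (3): a world point X has camera coordinates R X + t; the wrist camera has in their place "tool_from_camera" (4x4, takes a point from camera to tool coordinates, whose origin is the TCP and whose axes are the tool frame's). Camera axes: x right, y down, z forward; pixel columns grow to the right and rows downward; lengths in m; the calibration is good to about 2 mm. A picture is of the moment at which its call begins: read the wrist's pose just before it. There is no depth.
- arm.job_done(): hands the job in, once; it reports no verdict.
The state is a dict: "t": time; "joint_positions": joint angles; "joint_velocities": joint speeds; "tau": joint torques, N m; "ee_pos": TCP position; "orientation": TCP orientation; "wrist_force": force on the tool from outside, world axes, zero at the start; "wrist_torque": the same for the moment, N m; "grip_width": finger opening in m.
Only numpy, scipy, OpenCV 4.12 (cv2) and the standard library are available. Lean on these libraries where they do the work, as an engineer would, in place of code of your own. Each camera call takes 0.05 s, during which the arm holds its last target. There are 200 camera calls.

## Task

Lift the cast clay cup out of its plaster mould base, stand it gently in the round seat of the rim gauge and let go of it. Then pull the gauge's sprung pointer rod out by its knob until the ring engraved on the rod is level with the mouth of its tube, so that the pointer stands over the rim of the cup, and finish while holding it there against the spring. Leave the mould side pieces, the finished mug and the brush where they are.

Things in the scene. Friction and masses are not known exactly. Their poses are not given: they have to be found in the camera images.
- cup: Unfired cast cup without a handle, grey-buff clay, 0.16 kg, 75 mm tall, wall 4 mm. Outer diameter 62 mm at the rim, 60 at half height, 56 just above its bevelled foot, 50 under it. Origin: centre of its underside; z up its axis. It starts standing in the mould base, its underside 33 mm and rim 108 mm above the table. Pinch it across its outside from above.
- mould_base: Fixed square block of white plaster, 130 x 130 x 45 mm, with a round cavity in its top, 60 mm across and 12 mm deep, in which the cup stands. Origin: centre of its underside; z up.
- gauge: Rim gauge, fixed: grey base plate 370 x 110 x 18 mm with a round seat, a steel column and a clamp carrying a level aluminium tube, 18 mm thick. Origin: on the table under the seat's centre; z up; x runs level from the seat towards the column, along tube and rod. Base plate from x = -60 to 310 mm; tube at y = 0, from 175 to 328; column at x = 245, y = 32, 168 mm tall.
- seat (a point): Centre of the seat's flat floor, 28 mm above the table: a shallow round steel dish, outer diameter 90 mm, inner diameter 64 mm, its lip 5 mm higher than its floor. The cup's foot goes inside the lip and rests on the floor.
- tube_mouth (a point): Centre of the tube's open end, 135 mm above the table, 175 mm from the seat's axis. The rod, 10 mm thick, comes out of it towards the seat (along minus x of the gauge).
- pull_knob (a point): Grip point of the pull knob: an upright black round knob, 16 mm in diameter, on the front end of the rod. Its thick part spans 149 to 180 mm above the table; this point is on its axis at 165 mm. Pinch it from above. Its axis is 45 mm in front of the tube mouth with the rod home and 115 mm in front of it with the rod at its mark.
- length_mark (a point): Centre of the length mark: a dark ring 4 mm wide engraved around the rod, 115 mm behind the knob's axis. With the rod home it is hidden 70 mm inside the tube; at the mark it is level with the tube mouth.
- pointer_tip (a point): Lower end of the pointer, a thin steel wire bent down from the front end of the rod; 30 mm ahead of the knob's axis (towards the seat) and 107 mm above the table, 4 mm higher than the rim of a cup in the seat.
- pointer_rod (a joint): How far the rod is pulled out of its tube, in m: 0 home, 0.070 with the engraved ring level with the tube mouth, 0.095 at its end stop. Its spring pulls it home with about 3 N at 0 and 120 N/m more, about 11.4 N at the mark; it springs back when let go.
- mould_side_a: Loose plaster mould side piece, 85 x 130 x 65 mm, lying with its half-round cavity up. Origin: centre of its underside. To be left alone.
- mould_side_b: The second, like mould side a. To be left alone.
- mug: Finished white mug with a handle, 82 mm in diameter, 92 mm tall. Origin: centre of its underside. To be left alone.
- brush: Flat brush with a wooden handle, 200 mm long, 42 mm wide, 20 mm thick, lying on the bench near the robot on its left. Origin: under its middle; x along it to the bristles. To be left alone.
There are look-alikes about, which are no part of the job. Of the things that look like the cup, the larger one is meant.

How it is judged:
On the way, in this order (a step that is already met when the one before it is completed fails the run):
1. the cup is lifted clear of the mould base in the fingers (z of cup in the frame of mould_base above 0.06 m and contact force between the fingers and cup above 0.5 N), for 0.1 s.
2. the cup stands in the gauge's seat, let go, with the pointer rod still home (horizontal distance between cup and seat below 0.006 m and z of cup in the frame of seat between -0.004 and 0.003 m and angle between cup's own z axis and vertical below 0.06 rad and linear speed of cup below 0.03 m/s and contact force between each of the arm, the fingers and cup below 0.1 N and value of joint pointer_rod below 0.02 m), for 0.2 s.
3. the pointer rod is pulled to its mark and held there (value of joint pointer_rod between 0.065 and 0.075 m and contact force between the fingers and pointer_rod above 2 N), for 0.5 s.
At the end, for the whole second after the job is handed in: The robot's fingers hold the pointer rod out at its mark (0.070 m, within 5 mm) and still, with at least 2 N on it; the cup stands upright in the seat (within 6 mm of its centre, on its floor), at rest, and touched by neither the robot nor the pointer (all of step 3 and velocity of joint pointer_rod between -0.01 and 0.01 m/s and contact force between each of pointer_rod, the arm, the fingers and cup below 0.1 N and horizontal distance between cup and seat below 0.006 m and z of cup in the frame of seat between -0.004 and 0.003 m and angle between cup's own z axis and vertical below 0.06 rad and linear speed of cup below 0.03 m/s); the arm keeps its last pose, push and grip.
It fails at once if the cup is let fall instead of being set down (linear speed of cup above 0.4 m/s and contact force between the fingers and cup below 0.05 N).
It fails at once if one plaster mould side piece is moved or tipped (distance of mould_side_a from where it was at the start of the episode above 0.03 m or angle between mould_side_a's own z axis and vertical above 0.35 rad).
It fails at once if the other plaster mould side piece is moved or tipped (distance of mould_side_b from where it was at the start of the episode above 0.03 m or angle between mould_side_b's own z axis and vertical above 0.35 rad).
It fails at once if the finished mug is moved or tipped (distance of mug from where it was at the start of the episode above 0.03 m or angle between mug's own z axis and vertical above 0.35 rad).
It fails at once if the brush is moved or tipped (distance of brush from where it was at the start of the episode above 0.03 m).
It also fails if it takes over 58 s, if anything falls off the work surface, if the arm or the gripper's body presses on something with over 40 N, if the wrist force passes 120 N, or if a joint passes its speed limit or range.

## Working session

There is one attempt and no reset: what is moved stays moved. The work goes in short steps, Python scripts to look and compute and a tool call to move; the robot and the scene stay as the last step left them, time stands still between calls to the robot, and variables do not carry over. Pictures are saved under pics/ and viewed, about 8 in all and at most 12, crops included, and the job is handed in when it is done.

Besides the shell and the picture viewer there is one more tool, called after "Request:" as name(argument=value, ...) on one line, values as JSON. step_arm: Moves the arm, as the interface text tells. Its arguments: {"type":"object","properties":{"deltas":{"type":"array","items":{"type":"object","properties":{"gripper":{"type":"number"},"offset":{"type":"array","items":{"type":"number"}},"rot":{"type":"array","items":{"type":"number"}}}}},"grip_force":{"type":"number"}},"required":["deltas"]}

```bash
mkdir -p pics; cat > h.py <<'E'
import numpy as np,cv2,pickle
from workcell import monitor,viewer,arm
def snap(n,f):
    s=monitor.get_state(); c=viewer.read_camera(n); c['ee']=s['ee_pos'];c['ori']=s['orientation']
    pickle.dump(c,open(f'pics/{f}.pkl','wb')); cv2.imwrite(f'pics/{f}.png',cv2.cvtColor(c['pixels'],cv2.COLOR_RGB2BGR)); return c
def load(f): return pickle.load(open(f'pics/{f}.pkl','rb'))
def RT(c):
    if 'R' in c: return np.array(c['R']),np.array(c['t']).ravel()
    from scipy.spatial.transform import Rotation as Ro
    T=np.eye(4);T[:3,:3]=Ro.from_euler('xyz',c['ori']).as_matrix();T[:3,3]=c['ee']
    M=np.linalg.inv(T@np.array(c['tool_from_camera'])); return M[:3,:3],M[:3,3]
def onz(c,u,v,z):
    R,t=RT(c); o=-R.T@t; d=R.T@np.array([(u-c['cx'])/c['fx'],(v-c['cy'])/c['fy'],1]); return o+d*(z-o[2])/d[2]
def proj(c,X):
    R,t=RT(c); p=R@np.array(X)+t; return np.array([c['fx']*p[0]/p[2]+c['cx'],c['fy']*p[1]/p[2]+c['cy']])
E
python3 - <<'E'
from h import *
a=snap('scene','s0');b=snap('side','d0');w=snap('wrist','w0')
for c in(a,b,w):
    R,t=RT(c);print((-R.T@t).round(3),c['fx'],R[2].round(2))
print(monitor.get_state())
cv2.imwrite('pics/m0.png',cv2.vconcat([cv2.imread('pics/s0.png')[:300],cv2.imread('pics/d0.png')[:300]]) )
E
```

```text
[1.152 0.457 1.377] 511.3782523230409 [-0.44 -0.28 -0.86]
[-0.009  0.811  1.078] 509.6805545418082 [ 0.41 -0.57 -0.72]
[ 0.308 -0.521  0.373] 338.32148184319345 [-0.28 -0.12 -0.95]
{'t': 0.15, 'joint_positions': array([-1.38469278e+00,  1.04570386e-01,  9.66633603e-02,  1.56390276e+00,
       -1.53217445e-05,  1.35308447e+00]), 'joint_velocities': array([-0.00061961, -0.00141891,  0.00272872,  0.00087027, -0.00034868,
        0.00087895]), 'tau': array([ 2.85402668e-03, -5.57354486e+01,  5.04008317e+01,  1.24484420e-02,
       -2.34141507e-04, -2.19950586e-06]), 'ee_pos': array([ 0.23570819, -0.5514898 ,  0.23070463]), 'orientation': array([-3.14138871e+00,  9.92840078e-04, -1.16698081e+00]), 'wrist_force': array([-0.68535394, -0.33761322, -0.07007428]), 'wrist_torque': array([ 0.0055742 , -0.03473594,  0.00533074]), 'grip_width': 0.08530493089575171}
```

View pics/s0.png

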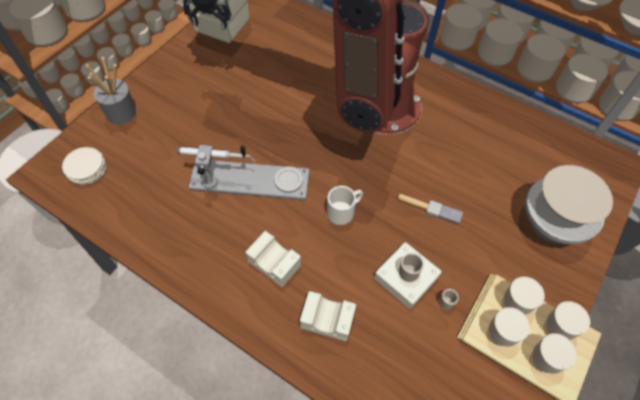

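View pics/d0.png

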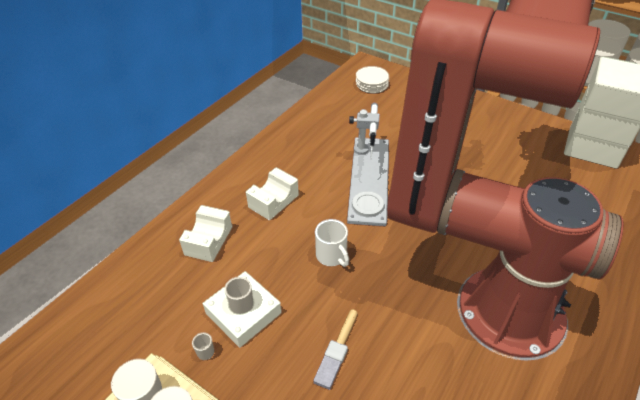

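Scene view: the cup is in the mould base at about (411,265), with a small look-alike at (450,298). The seat is at (289,180), the knob at (243,152) and the tube mouth at about (230,153). Side view: cup (239,295), seat (368,205). Next I'll look at enlarged crops.

```bash
python3 - <<'E'
from h import *
def cr(f,x,y,w,h,k): return cv2.resize(cv2.imread(f'pics/{f}.png')[y:y+h,x:x+w],None,fx=k,fy=k,interpolation=cv2.INTER_CUBIC)
A=cr('s0',170,135,160,75,5)      # gauge scene 800x375
B=cr('s0',380,240,80,45,5)      # 400x225
C=cr('d0',205,270,80,45,5)
cv2.imwrite('pics/m1.png',cv2.vconcat([A,cv2.hconcat([B,C])]))
for n,z,p,q in(('cup rim',.108,(411,258),(239,285)),('seat',.033,(289,179),(368,204)),('knobtop',.180,(243,149),(374,136))):
    print(n,onz(load('s0'),*p,z).round(3),onz(load('d0'),*q,z).round(3))
E
```

```text
cup rim [0.523 0.365 0.108] [0.536 0.367 0.108]
seat [ 0.462 -0.086  0.033] [ 0.457 -0.084  0.033]
knobtop [ 0.528 -0.197  0.18 ] [ 0.513 -0.195  0.18 ]
```

View pics/m1.png

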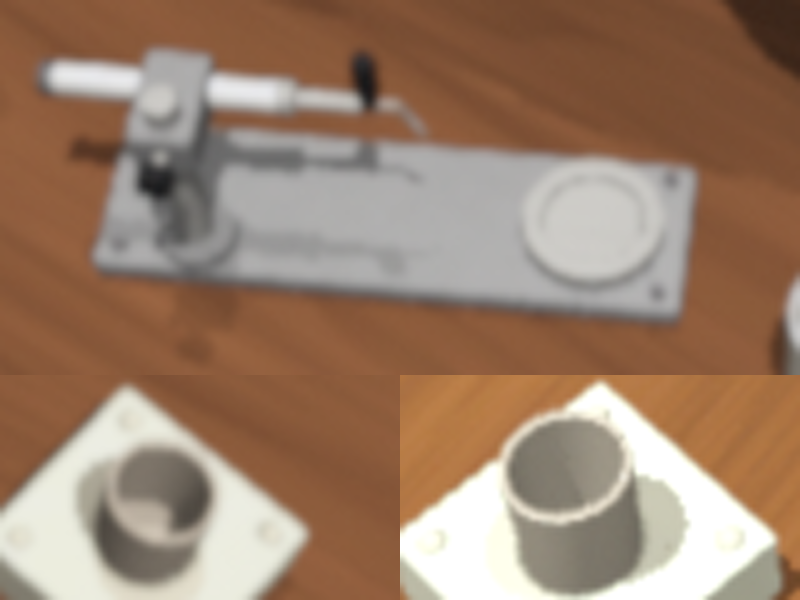

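View pics/w0.png

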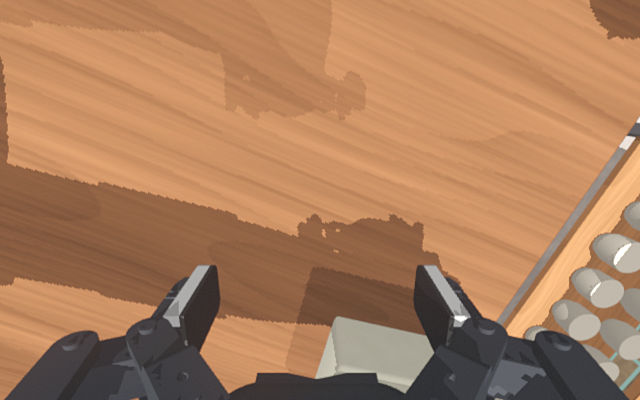

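```bash
python3 - <<'E'
from h import *
S=load('s0');D=load('d0')
def P(*a): return onz(S,*a).round(4)
print('cup',P(411.8,263.6,.108),onz(D,238.4,288,.108).round(4))
print('seat',P(288.8,178.6,.033),onz(D,368,204,.033).round(4))
print('tube mouth',P(228.4,154.4,.135),'knob',P(243,150.3,.165),'tube back',P(178,150.5,.135))
# base-plate corners, mosaic -> scene
for u,v in((695,168),(680,305),(97,257)): print('plate',P(170+u/5,135+v/5,.018))
# mould base corners
for u,v in((126,385),(307,533)): print('mould',P(380+u/5,240+(v-375)/5,.045))
print('mug',P(341,196,.092),'sides',P(274,255,.06),P(328,315,.06),'look',P(450,295,.05))
E
```

```text
cup [0.5359 0.3746 0.108 ] [0.5317 0.3736 0.108 ]
seat [ 0.4607 -0.0878  0.033 ] [ 0.4568 -0.0845  0.033 ]
tube mouth [ 0.5442 -0.2447  0.135 ] knob [ 0.5234 -0.2019  0.165 ] tube back [ 0.6177 -0.3777  0.135 ]
plate [ 0.3853 -0.0625  0.018 ]
plate [ 0.4756 -0.0124  0.018 ]
plate [ 0.6518 -0.3338  0.018 ]
mould [0.456  0.3224 0.045 ]
mould [0.4801 0.4511 0.045 ]
mug [0.4545 0.0983 0.092 ] sides [0.7071 0.0372 0.06  ] [0.767  0.2575 0.06  ] look [0.5312 0.5014 0.05  ]
```

Request:
step_arm(deltas=[{"gripper": 8.5, "offset": [18, 30, 8], "rot": [0, 0, 95.6]}, {"gripper": 8.5, "offset": [18, 30, 8], "rot": [0, 0, 95.6]}, {"gripper": 8.5, "offset": [18, 30, 8], "rot": [0, 0, 95.6]}, {"gripper": 8.5, "offset": [18, 30, 8], "rot": [0, 0, 95.6]}, {"gripper": 8.5, "offset": [18, 30, 8], "rot": [0, 0, 95.6]}, {"gripper": 8.5, "offset": [18, 30, 8], "rot": [0, 0, 95.6]}, {"gripper": 8.5, "offset": [18, 30, 8], "rot": [0, 0, 95.6]}, {"gripper": 8.5, "offset": [18, 30, 8], "rot": [0, 0, 95.6]}])

```text
t: 0.82
ee_pos: [0.4034, -0.271, 0.3054]
orientation: [3.141, 0.001, -0.161]
wrist_force: [1.1, -0.0, -0.5]
grip_width: 0.0852
```

Request:
step_arm(deltas=[{"gripper": 8.5, "offset": [8.7, 12, -0.5], "rot": [0, 0, 37.9]}, {"gripper": 8.5, "offset": [8.7, 12, -0.5], "rot": [0, 0, 37.9]}, {"gripper": 8.5, "offset": [8.7, 12, -0.5], "rot": [0, 0, 37.9]}, {"gripper": 8.5, "offset": [8.7, 12, -0.5], "rot": [0, 0, 37.9]}, {"gripper": 8.5, "offset": [8.7, 12, -0.5], "rot": [0, 0, 37.9]}, {"gripper": 8.5, "offset": [8.7, 12, -0.5], "rot": [0, 0, 37.9]}, {"gripper": 8.5, "offset": [8.7, 12, -0.5], "rot": [0, 0, 37.9]}])

```text
t: 1.4
ee_pos: [0.4905, -0.1503, 0.3001]
orientation: [-3.141, 0.001, 0.504]
wrist_force: [-0.1, 0.1, -0.8]
grip_width: 0.0851
```

```bash
python3 - <<'E'
from h import *
w=snap('wrist','w1');print(w['ee'],w['ori'],(lambda r:-r[0].T@r[1])(RT(w)))
for n,X in(('seat',(.4588,-.086,.033)),('knob',(.5225,-.201,.165)),('tube',(.543,-.24,.135))): print(n,proj(w,X))
E
```

```text
[ 0.49053609 -0.15034386  0.30011657] [-3.14127275e+00  8.23820951e-04  5.03714604e-01] [ 0.45169592 -0.08163619  0.44273283]
seat [319.80061719  98.78420705]
knob [321.11934274 252.92602932]
tube [319.69545343 278.40964924]
```

View pics/w1.png

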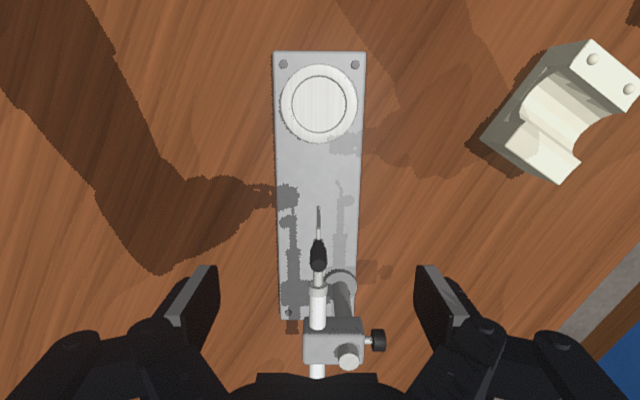

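The wrist view shows the seat rings centred at about (319,104), the knob at (318,240–272) and the tube mouth at about (318,288). All are aligned vertically, so the yaw is right. I'll refine these numerically.

```bash
python3 - <<'E'
from h import *
w=load('w1');p=w['pixels'];h=cv2.cvtColor(p,cv2.COLOR_RGB2HSV)
m=((h[...,1]<40)&(h[...,2]>205)).astype(np.uint8);m[:,:270]=0;m[:,370:]=0;m[150:]=0
cs=max(cv2.findContours(m,0,1)[0],key=cv2.contourArea);e=cv2.fitEllipse(cs);print(e);print('seat lip',onz(w,*e[0],.033))
k=((h[...,2]<60)).astype(np.uint8);k[:232]=0;k[285:]=0;k[:,:305]=0;k[:,332:]=0
y,x=np.nonzero(k);print('knob',x.min(),x.max(),y.min(),y.max(),x.mean())
c=x[(y>245)].mean()+.0
print(onz(w,c,y.max()-4,.18),onz(w,c,(y.min()+y.max())/2,.165))
t=((h[...,1]<40)&(h[...,2]>190)).astype(np.uint8);t[:285]=0;t[318:]=0;t[:,:300]=0;t[:,335:]=0
y,x=np.nonzero(t);print('tube',y.min(),x.mean());print(onz(w,x.mean(),y.min()+3,.139), onz(w,x.mean(),310,.144))
E
```

```text
((318.68243408203125, 102.68143463134766), (74.1741943359375, 76.1365966796875), 24.588144302368164)
seat lip [ 0.459765   -0.09041651  0.033     ]
knob 310 325 240 270 317.5804416403785
[ 0.52209607 -0.20702087  0.18      ] [ 0.52069741 -0.2043728   0.165     ]
tube 285 318.3121546961326
[ 0.5459984  -0.24841489  0.139     ] [ 0.55708649 -0.26851288  0.144     ]
```

Request:
step_arm(deltas=[{"gripper": 8.5, "offset": [2, 30, 0]}, {"gripper": 8.5, "offset": [2, 30, 0]}, {"gripper": 8.5, "offset": [2, 30, 0]}, {"gripper": 8.5, "offset": [2, 30, 0]}, {"gripper": 8.5, "offset": [2, 30, 0]}, {"gripper": 8.5, "offset": [2, 30, 0]}, {"gripper": 8.5, "offset": [2, 30, 0]}, {"gripper": 8.5, "offset": [2, 30, 0]}])

```text
invalid input
```

Request:
step_arm(deltas=[{"gripper": 8.5, "offset": [2.5, 33, 0], "rot": [0, 0, 0]}, {"gripper": 8.5, "offset": [2.5, 33, 0], "rot": [0, 0, 0]}, {"gripper": 8.5, "offset": [2.5, 33, 0], "rot": [0, 0, 0]}, {"gripper": 8.5, "offset": [2.5, 33, 0], "rot": [0, 0, 0]}, {"gripper": 8.5, "offset": [2.5, 33, 0], "rot": [0, 0, 0]}, {"gripper": 8.5, "offset": [2.5, 33, 0], "rot": [0, 0, 0]}, {"gripper": 8.5, "offset": [2.5, 33, 0], "rot": [0, 0, 0]}, {"gripper": 8.5, "offset": [2.5, 33, 0], "rot": [0, 0, 0]}])

```text
t: 2.12
ee_pos: [0.5151, 0.1811, 0.3002]
orientation: [-3.141, 0.0, 0.497]
wrist_force: [0.1, -1.0, 0.7]
grip_width: 0.0851
```

Request:
step_arm(deltas=[{"gripper": 8.5, "offset": [1.5, 19.5, -5], "rot": [0, 0, 0]}, {"gripper": 8.5, "offset": [1.5, 19.5, -5], "rot": [0, 0, 0]}, {"gripper": 8.5, "offset": [1.5, 19.5, -5], "rot": [0, 0, 0]}, {"gripper": 8.5, "offset": [1.5, 19.5, -5], "rot": [0, 0, 0]}, {"gripper": 8.5, "offset": [1.5, 19.5, -5], "rot": [0, 0, 0]}, {"gripper": 8.5, "offset": [1.5, 19.5, -5], "rot": [0, 0, 0]}])

```text
t: 2.62
ee_pos: [0.5286, 0.3806, 0.2459]
orientation: [-3.139, 0.005, 0.498]
wrist_force: [-0.4, -1.1, -0.6]
grip_width: 0.085
```

```bash
python3 - <<'E'
from h import *
w=snap('wrist','w2');print(w['ee'],w['ori'])
print(proj(w,(.534,.374,.108)))
E
```

```text
[0.52858425 0.38059695 0.24589315] [-3.13948666  0.00486246  0.49780693]
[319.73838143 198.19093825]
```

View pics/w2.png

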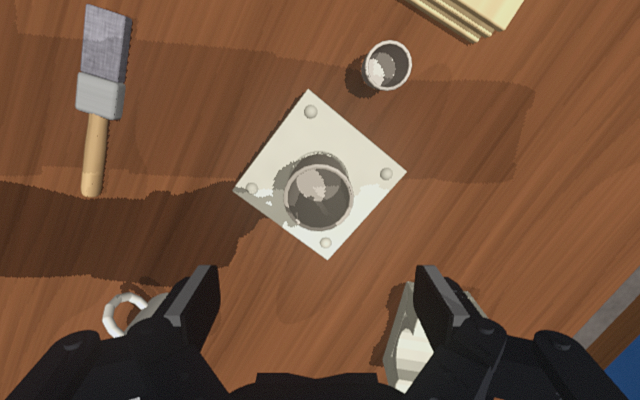

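Wrist view: the cup rim runs x 285–353 and y 162–231, centre (319,196.5). The base corners are (308,90), (406,172), (328,260) and (233,188).

```bash
python3 - <<'E'
from h import *
w=load('w2');print('rim',onz(w,319,196.5,.108),'base',onz(w,318.8,177.5,.045),'w/o',[onz(w,u,v,.108)[:2].round(4) for u,v in((285,196.5),(353,196.5),(319,162),(319,231))], monitor.get_state()['ee_pos'],monitor.get_state()['orientation'])
E
```

```text
rim [0.53270089 0.37504015 0.108     ] base [0.53199579 0.37638262 0.045     ] w/o [array([0.5068, 0.3609]), array([0.5586, 0.3891]), array([0.5182, 0.4016]), array([0.5482, 0.3467])] [0.52905911 0.37811383 0.24735802] [-3.14075691  0.0043062   0.4973123 ]
```

Request:
step_arm(deltas=[{"gripper": 8.5, "offset": [0.35, -0.3, -3], "rot": [0, -0.25, 0.25]}, {"gripper": 8.5, "offset": [0.35, -0.3, -6], "rot": [0, -0.25, 0.25]}, {"gripper": 8.5, "offset": [0.35, -0.3, -9], "rot": [0, -0.25, 0.25]}, {"gripper": 8.5, "offset": [0.35, -0.3, -11], "rot": [0, -0.25, 0.25]}, {"gripper": 8.5, "offset": [0.35, -0.3, -11], "rot": [0, -0.25, 0.25]}])

```text
t: 3.08
ee_pos: [0.5306, 0.3726, 0.1325]
orientation: [3.141, 0.008, 0.498]
wrist_force: [-0.9, -0.2, -0.8]
grip_width: 0.0852
```

```bash
python3 - <<'E'
from h import *
w=snap('wrist','w3');s=monitor.get_state();print(s['ee_pos'],s['orientation']);print(proj(w,(.5325,.375,.108)))
E
```

```text
[0.53160299 0.37324787 0.13560222] [3.14047684 0.00444724 0.49890641]
[323.32396739 243.26695044]
```

View pics/w3.png

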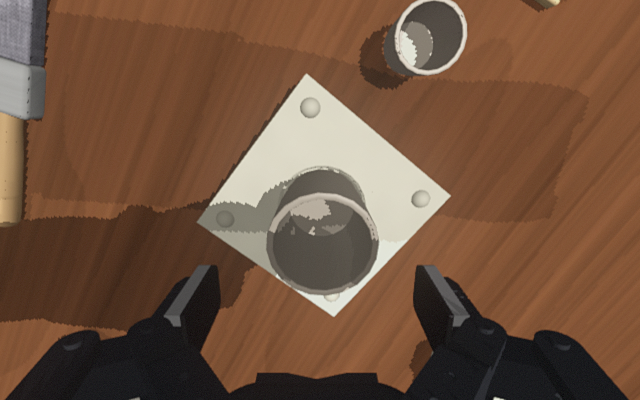

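The rim is centred at (323,243.5), and I predicted (323.3,243.3). I'll go down and grip.

Request:
step_arm(deltas=[{"gripper": 8.5, "offset": [0.1, 0.2, -3], "rot": [0, -0.25, 0]}, {"gripper": 8.5, "offset": [0.1, 0.2, -5], "rot": [0, -0.25, 0]}, {"gripper": 8.5, "offset": [0.1, 0.2, -6.6], "rot": [0, -0.25, 0]}, {"gripper": 8.5, "offset": [0.1, 0.2, -6.6], "rot": [0, -0.25, 0]}, {"gripper": 7.0, "offset": [0.1, 0.2, -6.6], "rot": [0, -0.25, 0]}, {"gripper": 6.7, "offset": [0.1, 0.2, -6.6], "rot": [0, -0.25, 0]}, {"gripper": 6.5, "offset": [0.1, 0.2, -6.6], "rot": [0, -0.25, 0]}], grip_force=25)

```text
t: 3.72
ee_pos: [0.5341, 0.3757, 0.0724]
orientation: [3.138, -0.003, 0.498]
wrist_force: [-0.4, 0.9, -0.2]
grip_width: 0.0652
```

Request:
step_arm(deltas=[{"gripper": 5.8, "offset": [0, 0, 0], "rot": [0, 0, 0]}, {"gripper": 5.4, "offset": [0, 0, 0], "rot": [0, 0, 0]}, {"gripper": 5.4, "offset": [0, 0, 0], "rot": [0, 0, 0]}, {"gripper": 5.4, "offset": [0, 0, 0], "rot": [0, 0, 0]}, {"gripper": 5.4, "offset": [0, 0, 0], "rot": [0, 0, 0]}, {"gripper": 5.4, "offset": [0, 0, 0], "rot": [0, 0, 0]}])

```text
t: 4.22
ee_pos: [0.5344, 0.3758, 0.0728]
orientation: [3.138, -0.004, 0.498]
wrist_force: [-0.3, -0.4, 3.5]
grip_width: 0.0604
```

Request:
step_arm(deltas=[{"gripper": 5.2, "offset": [0, 0, 1], "rot": [0, 0, 0]}, {"gripper": 5.2, "offset": [0, 0, 2], "rot": [0, 0, 0]}, {"gripper": 5.2, "offset": [0, 0, 4], "rot": [0, 0, 0]}, {"gripper": 5.2, "offset": [0, 0, 6], "rot": [0, 0, 0]}, {"gripper": 5.2, "offset": [0, 0, 8], "rot": [0, 0, 0]}, {"gripper": 5.2, "offset": [0, 0, 10], "rot": [0, 0, 0]}, {"gripper": 5.2, "offset": [0, 0, 12], "rot": [0, 0, 0]}, {"gripper": 5.2, "offset": [0, 0, 12], "rot": [0, 0, 0]}])

```text
t: 4.88
ee_pos: [0.5361, 0.3766, 0.1987]
orientation: [3.137, -0.011, 0.498]
wrist_force: [0.9, 0.1, -0.3]
grip_width: 0.0601
```

```bash
python3 - <<'E'
from h import *
w=snap('wrist','w4');s=monitor.get_state();print(s['ee_pos'],s['orientation'],s['grip_width'],s['wrist_force'])
E
```

```text
[0.53569774 0.37642119 0.19618338] [ 3.13756573 -0.00865217  0.49851353] 0.0599137000069562 [ 0.06448149  0.41707599 -2.60349613]
```

View pics/w4.png

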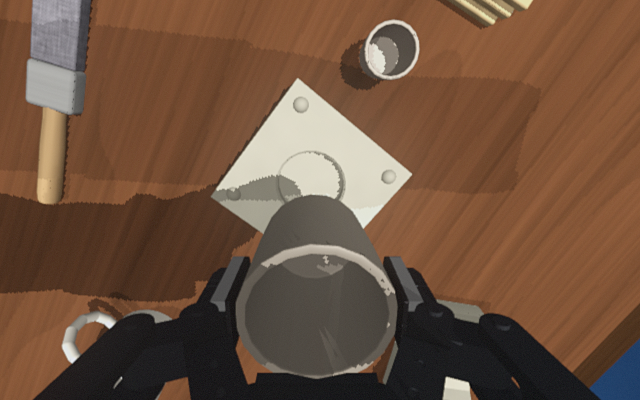

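The cup is held upright: its rim spans x 236–397 with the top edge at y 243, and the mould cavity is empty at (310,180).

```bash
python3 - <<'E'
from h import *
w=load('w4');z=w['ee'][2]+.0355
c=onz(w,316.5,311,z);print(c,c-w['ee'],[ (onz(w,u,v,z)-w['ee']).round(4) for u,v in((236,311),(397,311),(317,243),(317,378))])
E
```

```text
[0.53426692 0.37757814 0.23422014] [-0.00185993  0.00094652  0.0355    ] [array([-0.0282, -0.0131,  0.0355]), array([0.0246, 0.0151, 0.0355]), array([-0.015 ,  0.0254,  0.0355]), array([ 0.0134, -0.0268,  0.0355])]
```

Request:
step_arm(deltas=[{"gripper": 5.2, "offset": [-1, -3, 0.5], "rot": [0, 0.25, 0]}, {"gripper": 5.2, "offset": [-2, -6.5, 0.5], "rot": [0, 0.5, 0]}, {"gripper": 5.2, "offset": [-3, -10, 0.5], "rot": [0, 0.5, 0]}, {"gripper": 5.2, "offset": [-4, -13.5, 0.5], "rot": [0, 0.5, 0]}, {"gripper": 5.2, "offset": [-4.5, -17, 0.5], "rot": [0, 0.5, 0]}, {"gripper": 5.2, "offset": [-5, -20.5, 0.5], "rot": [0, 0.5, 0]}, {"gripper": 5.2, "offset": [-5.5, -24, 0.5], "rot": [0, 0.5, 0]}, {"gripper": 5.2, "offset": [-6, -27, 0.5], "rot": [0, 0.5, 0]}])

```text
t: 5.6
ee_pos: [0.4747, 0.1046, 0.2001]
orientation: [-3.141, 0.0, 0.498]
wrist_force: [0.3, -0.6, -1.4]
grip_width: 0.0602
```

```bash
python3 - <<'E'
from h import *
from scipy.optimize import least_squares
# radial edge points of the lip's outer top edge per view, fit circle of r 45 mm at z .033 
out=[]
for f,c0 in(('s0',(.46,-.088)),('d0',(.458,-.087)),('w1',(.4598,-.0904))):
    c=load(f);g=cv2.GaussianBlur(cv2.cvtColor(c['pixels'],cv2.COLOR_RGB2GRAY),(0,0),.7).astype(np.float32)
    for r0,z,nm in((.045,.033,'outer'),(.032,.033,'inner')):
        pts=[]
        for a in np.linspace(0,2*np.pi,72,endpoint=False):
            rr=np.arange(r0-.009,r0+.009,.0004)
            px=np.array([proj(c,(c0[0]+r*np.cos(a),c0[1]+r*np.sin(a),z)) for r in rr],np.float32)
            v=cv2.remap(g,px[:,:1],px[:,1:],cv2.INTER_CUBIC).ravel();d=np.abs(np.gradient(v));i=d.argmax()
            if d[i]>.5: pts.append((c0[0]+rr[i]*np.cos(a),c0[1]+rr[i]*np.sin(a)))
        P=np.array(pts)
        s=least_squares(lambda q:np.hypot(P[:,0]-q[0],P[:,1]-q[1])-q[2],[*c0,r0],loss='soft_l1',f_scale=.001)
        print(f,nm,len(P),s.x.round(4),np.median(np.abs(s.fun)).round(4))
E
```

```text
s0 outer 72 [ 0.4583 -0.0904  0.0455] 0.0013
s0 inner 71 [ 0.4612 -0.0831  0.0362] 0.0024
d0 outer 72 [ 0.4571 -0.086   0.0406] 0.0024
d0 inner 72 [ 0.4563 -0.0818  0.036 ] 0.0016
w1 outer 72 [ 0.4608 -0.0922  0.0439] 0.0003
w1 inner 72 [ 0.4604 -0.0927  0.0313] 0.0011
```

Request:
step_arm(deltas=[{"gripper": 5.2, "offset": [0.2, -3, 2], "rot": [0, 0, 0]}, {"gripper": 5.2, "offset": [0.5, -6, 4], "rot": [0, 0, 0]}, {"gripper": 5.2, "offset": [0.8, -9, 6], "rot": [0, 0, 0]}, {"gripper": 5.2, "offset": [1, -12, 8], "rot": [0, 0, 0]}, {"gripper": 5.2, "offset": [1.3, -15, 10], "rot": [0, 0, 0]}, {"gripper": 5.2, "offset": [1.6, -18, 10], "rot": [0, 0, 0]}, {"gripper": 5.2, "offset": [1.8, -21, 10], "rot": [0, 0, 0]}, {"gripper": 5.2, "offset": [2, -24, 10], "rot": [0, 0, 0]}])

```text
t: 6.27
ee_pos: [0.4945, -0.1369, 0.2994]
orientation: [-3.141, 0.0, 0.498]
wrist_force: [1.4, 0.8, -2.0]
grip_width: 0.0599
```

Request:
step_arm(deltas=[{"gripper": 5.2, "offset": [0, 0, 0], "rot": [0, 0, 0.25]}, {"gripper": 5.2, "offset": [0, 0, 0], "rot": [0, 0, 0.25]}, {"gripper": 5.2, "offset": [0, 0, 0], "rot": [0, 0, 0.25]}, {"gripper": 5.2, "offset": [0, 0, 0], "rot": [0, 0, 0.25]}])

```text
t: 6.6
ee_pos: [0.4943, -0.136, 0.2991]
orientation: [-3.14, 0.001, 0.503]
wrist_force: [0.4, -0.2, -1.4]
grip_width: 0.0602
```

```bash
cat > fit.py <<'E'
from h import *
from scipy.optimize import least_squares
def ring(c,c0,r0,z,sel=lambda u,v:True,band=.007):
    g=cv2.GaussianBlur(cv2.cvtColor(c['pixels'],cv2.COLOR_RGB2GRAY),(0,0),.7).astype(np.float32);pts=[]
    for a in np.linspace(0,2*np.pi,120,endpoint=False):
        rr=np.arange(r0-band,r0+band,.0003)
        px=np.array([proj(c,(c0[0]+r*np.cos(a),c0[1]+r*np.sin(a),z)) for r in rr],np.float32)
        if not sel(*px[len(px)//2]): continue
        v=cv2.remap(g,px[:,:1],px[:,1:],cv2.INTER_CUBIC).ravel();d=np.abs(np.gradient(v));i=d.argmax()
        if d[i]>.5: pts.append((c0[0]+rr[i]*np.cos(a),c0[1]+rr[i]*np.sin(a)))
    P=np.array(pts);s=least_squares(lambda q:np.hypot(P[:,0]-q[0],P[:,1]-q[1])-q[2],[*c0,r0],loss='soft_l1',f_scale=.0005)
    return s.x.round(4),np.median(np.abs(s.fun)).round(4),len(P)
E
python3 - <<'E'
from fit import *
w=snap('wrist','w5');print(w['ee'],w['ori'])
print('seat',ring(w,(.4607,-.0915),.045,.033),ring(w,(.4607,-.0915),.032,.033))
z=w['ee'][2]+.0355
for c in(w,load('w4')):
    z=c['ee'][2]+.0355
    r=ring(c,c['ee'][:2]+np.array([-.0015,.0007]),.031,z,lambda u,v:v<320 and 240<u<392,.004);print('rim off',r[0][:2]-c['ee'][:2],r)
E
```

```text
[ 0.49431533 -0.13595767  0.29909053] [-3.13983208e+00  5.88813594e-04  5.03238310e-01]
seat (array([ 0.4606, -0.0923,  0.0438]), np.float64(0.0003), 120) (array([ 0.4604, -0.0927,  0.031 ]), np.float64(0.0009), 120)
rim off [ 0.00078467 -0.00344233] (array([ 0.4951, -0.1394,  0.0321]), np.float64(0.0002), 42)
rim off [ 0.00127315 -0.00843162] (array([0.5374, 0.3682, 0.0368]), np.float64(0.0005), 41)
```

View pics/w5.png

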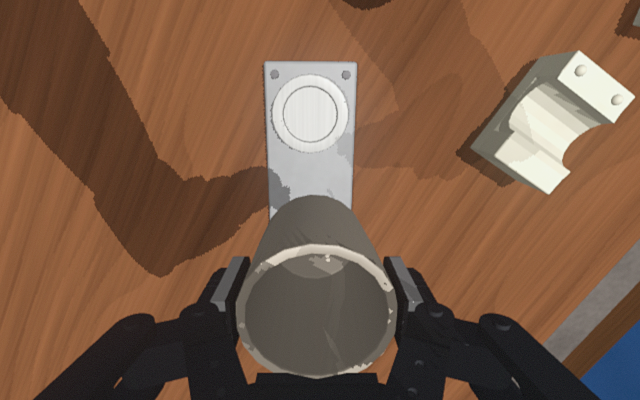

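Request:
step_arm(deltas=[{"gripper": 5.2, "offset": [-1.7, 2.2, 0], "rot": [0, 0, 0]}, {"gripper": 5.2, "offset": [-3.3, 4.4, -2], "rot": [0, 0, 0]}, {"gripper": 5.2, "offset": [-3.3, 4.4, -5], "rot": [0, 0, 0]}, {"gripper": 5.2, "offset": [-3.3, 4.4, -8], "rot": [0, 0, 0]}, {"gripper": 5.2, "offset": [-3.3, 4.4, -11], "rot": [0, 0, 0]}, {"gripper": 5.2, "offset": [-3.3, 4.4, -14], "rot": [0, 0, 0]}, {"gripper": 5.2, "offset": [-3.3, 4.4, -17], "rot": [0, 0, 0]}, {"gripper": 5.2, "offset": [-3.3, 4.4, -19], "rot": [0, 0, 0]}])

```text
t: 7.32
ee_pos: [0.4604, -0.0903, 0.1065]
orientation: [-3.138, 0.001, 0.505]
wrist_force: [-0.3, 0.8, -1.1]
grip_width: 0.0602
```

Request:
step_arm(deltas=[{"gripper": 5.2, "offset": [0, 0, -1], "rot": [0, 0, 0]}, {"gripper": 5.2, "offset": [0, 0, -1], "rot": [0, 0, 0]}, {"gripper": 5.2, "offset": [0, 0, -1], "rot": [0, 0, 0]}])

```text
t: 7.57
ee_pos: [0.4603, -0.0897, 0.0969]
orientation: [-3.138, 0.002, 0.506]
wrist_force: [0.2, 0.2, -0.9]
grip_width: 0.06
```

```bash
python3 - <<'E'
from h import *
a=snap('scene','s1');b=snap('side','d1');w=snap('wrist','w6');print(monitor.get_state()['ee_pos'],monitor.get_state()['orientation'])
def cr(c,x,y,w,h,k): return cv2.resize(c['pixels'][y:y+h,x:x+w,::-1],None,fx=k,fy=k,interpolation=cv2.INTER_CUBIC)
cv2.imwrite('pics/m2.png',cv2.vconcat([cv2.hconcat([cr(a,240,130,100,75,4),cr(b,318,145,100,75,4)]),cr(w,120,120,400,150,2)]))
E
```

```text
[ 0.46144824 -0.09065701  0.09832208] [-3.14071576e+00 -6.89734436e-05  5.05552733e-01]
```

View pics/m2.png

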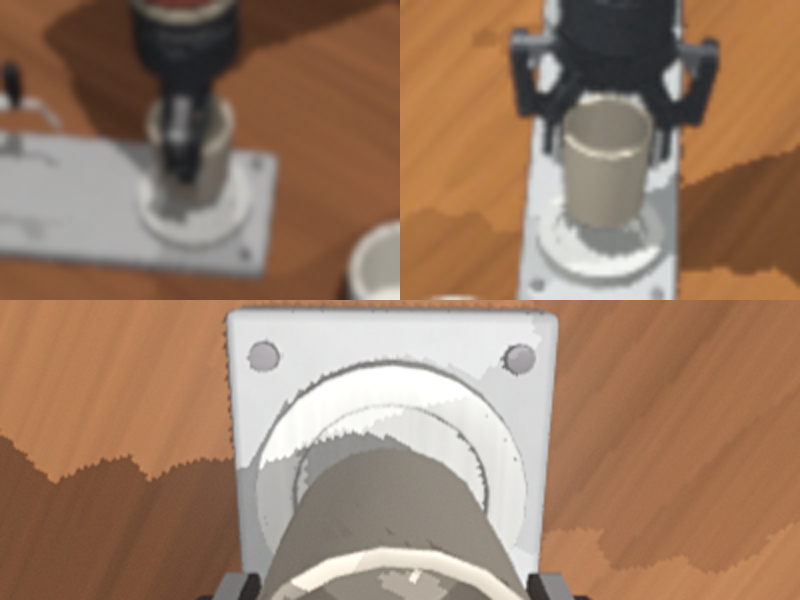

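Mosaic: the cup hangs about 30 mm above the seat floor. In the wrist view the cup and the seat rings share the same column (about 392 in the mosaic). I'll check the other axis next.

```bash
python3 - <<'E'
from fit import *
w=load('w6');e=np.array(w['ee']);print(e,w['ori'])
x=np.array([.481,-.877])
for r in(.045,.032):
    q=ring(w,(.4606,-.0923),r,.033,lambda u,v:v<(205 if r>.04 else 190));print(q)
s=ring(w,(.4606,-.0923),.045,.033,lambda u,v:v<205)[0][:2]
bz=e[2]-.0398
for r,z in((.025,bz),(.028,bz+.003)):
    p=onz(w,316,195,z)[:2]; c=p+x*r; print('foot centre',c,'minus seat, along x:',(c-s)@x,'across',(c-s)@np.array([.877,.481]),'tcp-seat',(e[:2]-s)@x,(e[:2]-s)@np.array([.877,.481]))
E
```

```text
[ 0.46136308 -0.09051342  0.09826299] [-3.14054805e+00  7.37271578e-05  5.05786083e-01]
(array([ 0.46  , -0.0918,  0.0439]), np.float64(0.0001), 51)
(array([ 0.4636, -0.0913,  0.0308]), np.float64(0.0015), 33)
foot centre [ 0.46096211 -0.09200879] minus seat, along x: 0.0006458845558544911 across 0.0007433392254969849 tcp-seat -0.00047268819901835743 0.0018142706689705324
foot centre [ 0.46196776 -0.0938497 ] minus seat, along x: 0.0027440851451072386 across 0.0007398220983612063 tcp-seat -0.00047268819901835743 0.0018142706689705324
```

Request:
step_arm(deltas=[{"gripper": 5.2, "offset": [-0.1, 0.05, -0.6], "rot": [0, 0, 0]}, {"gripper": 5.2, "offset": [-0.1, 0.05, -1.2], "rot": [0, 0, 0]}, {"gripper": 5.2, "offset": [-0.1, 0.05, -1.8], "rot": [0, 0, 0]}, {"gripper": 5.2, "offset": [-0.1, 0.05, -2.2], "rot": [0, 0, 0]}, {"gripper": 5.2, "offset": [-0.1, 0.05, -2.5], "rot": [0, 0, 0]}, {"gripper": 5.2, "offset": [-0.1, 0.05, -2.7], "rot": [0, 0, 0]}, {"gripper": 5.2, "offset": [-0.1, 0.05, -2.7], "rot": [0, 0, 0]}, {"gripper": 5.2, "offset": [-0.1, 0.05, -2.7], "rot": [0, 0, 0]}])

```text
t: 8.38
ee_pos: [0.4604, -0.0901, 0.0713]
orientation: [-3.141, 0.0, 0.506]
wrist_force: [1.3, -0.7, -2.0]
grip_width: 0.0604
```

Request:
step_arm(deltas=[{"gripper": 5.2, "offset": [0, 0, -0.1], "rot": [0, 0, 0]}, {"gripper": 5.2, "offset": [0, 0, -0.2], "rot": [0, 0, 0]}, {"gripper": 5.2, "offset": [0, 0, -0.3], "rot": [0, 0, 0]}, {"gripper": 5.2, "offset": [0, 0, -0.35], "rot": [0, 0, 0]}, {"gripper": 5.2, "offset": [0, 0, -0.35], "rot": [0, 0, 0]}])

```text
t: 8.8
ee_pos: [0.4605, -0.0903, 0.068]
orientation: [-3.141, -0.0, 0.505]
wrist_force: [0.2, -0.6, -1.0]
grip_width: 0.06
```

Request:
step_arm(deltas=[{"gripper": 5.2, "offset": [0, 0, -0.05], "rot": [0, 0, 0]}, {"gripper": 5.2, "offset": [0, 0, -0.1], "rot": [0, 0, 0]}, {"gripper": 5.2, "offset": [0, 0, -0.15], "rot": [0, 0, 0]}, {"gripper": 5.2, "offset": [0, 0, -0.15], "rot": [0, 0, 0]}])

```text
t: 9.13
ee_pos: [0.4607, -0.0907, 0.0678]
orientation: [3.141, 0.0, 0.505]
wrist_force: [-5.3, 0.6, 12.2]
grip_width: 0.06
```

```bash
python3 - <<'E'
from h import *
b=snap('side','d2');w=snap('wrist','w7');s=monitor.get_state();print(s['ee_pos'],s['wrist_force'],s['wrist_torque'])
def cr(c,x,y,w,h,k): return cv2.resize(c['pixels'][y:y+h,x:x+w,::-1],None,fx=k,fy=k,interpolation=cv2.INTER_CUBIC)
cv2.imwrite('pics/m3.png',cv2.hconcat([cr(b,318,145,100,75,4),cr(w,220,120,200,150,2)]))
E
```

```text
[ 0.46070853 -0.09069778  0.06782591] [-5.35262152  0.46328667 11.89273606] [0.05056272 1.26072574 0.06162041]
```

Request:
step_arm(deltas=[{"gripper": 5.2, "offset": [0, 0, 0], "rot": [0, 0, 0]}, {"gripper": 5.2, "offset": [0, 0, 0], "rot": [0, 0, 0]}, {"gripper": 6.0, "offset": [0, 0, 0], "rot": [0, 0, 0]}, {"gripper": 6.2, "offset": [0, 0, 0], "rot": [0, 0, 0]}, {"gripper": 6.5, "offset": [0, 0, 0], "rot": [0, 0, 0]}, {"gripper": 7.0, "offset": [0, 0, 0], "rot": [0, 0, 0]}, {"gripper": 7.8, "offset": [0, 0, 0], "rot": [0, 0, 0]}, {"gripper": 8.5, "offset": [0, 0, 0], "rot": [0, 0, 0]}])

```text
t: 9.9
ee_pos: [0.4607, -0.0907, 0.0677]
orientation: [3.141, 0.0, 0.505]
wrist_force: [-0.4, 0.2, 0.0]
grip_width: 0.0848
```

Request:
step_arm(deltas=[{"gripper": 8.5, "offset": [0, 0, 0], "rot": [0, 0, 0]}, {"gripper": 8.5, "offset": [0, 0, 0], "rot": [0, 0, 0]}, {"gripper": 8.5, "offset": [0, 0, 1], "rot": [0, 0, 0]}, {"gripper": 8.5, "offset": [0, 0, 3], "rot": [0, 0, 0]}, {"gripper": 8.5, "offset": [0, 0, 6], "rot": [0, 0, 0]}, {"gripper": 8.5, "offset": [0, 0, 9], "rot": [0, 0, 0]}, {"gripper": 8.5, "offset": [0, 0, 12], "rot": [0, 0, 0]}, {"gripper": 8.5, "offset": [0, 0, 15], "rot": [0, 0, 0]}])

```text
t: 10.57
ee_pos: [0.4605, -0.0906, 0.22]
orientation: [3.141, -0.0, 0.505]
wrist_force: [0.6, -1.4, 0.3]
grip_width: 0.0849
```

Request:
step_arm(deltas=[{"gripper": 8.5, "offset": [1.5, -3, 4], "rot": [0, 0, 0]}, {"gripper": 8.5, "offset": [3, -5.5, 7], "rot": [0, 0, 0]}, {"gripper": 8.5, "offset": [3, -5.5, 7], "rot": [0, 0, 0]}, {"gripper": 8.5, "offset": [3, -5.5, 7], "rot": [0, 0, 0]}, {"gripper": 8.5, "offset": [3, -5.5, 7], "rot": [0, 0, 0]}])

```text
t: 10.98
ee_pos: [0.4905, -0.1457, 0.2905]
orientation: [3.14, -0.0, 0.505]
wrist_force: [-0.2, -0.2, -1.0]
grip_width: 0.0851
```

```bash
python3 - <<'E'
from fit import *
w=snap('wrist','w8');print(w['ee'],w['ori'])
print('seat',ring(w,(.4606,-.092),.045,.033,lambda u,v:True)); print('rim',ring(w,(.4606,-.092),.031,.103,band=.006))
E
```

```text
[ 0.49053666 -0.14570816  0.29046573] [ 3.14035288e+00 -4.95594942e-04  5.04781259e-01]
seat (array([ 0.4612, -0.0902,  0.0423]), np.float64(0.001), 120)
rim (array([ 0.4598, -0.0931,  0.0268]), np.float64(0.0002), 120)
```

View pics/w8.png

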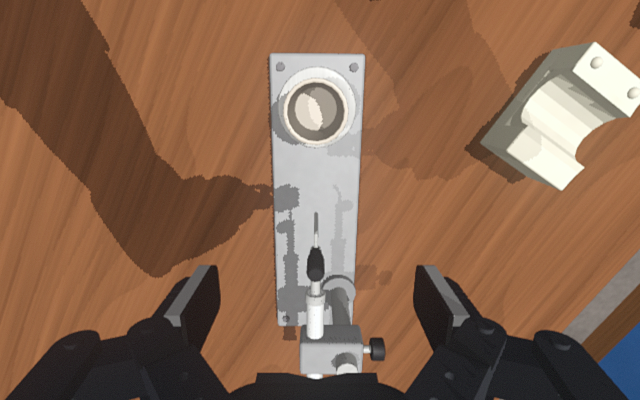

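Wrist view: the cup stands in the seat, concentric and upright, with its rim at (316,111). The fitted rim centre (.4598,-.0931) is within about 1 mm of the seat (.4606,-.0923). The knob is at (316,262) with the rod home.

Request:
step_arm(deltas=[{"gripper": 8.5, "offset": [1.6, -3, 0], "rot": [0, 0, 0]}, {"gripper": 8.5, "offset": [3.25, -5.95, -1], "rot": [0, 0, 0]}, {"gripper": 8.5, "offset": [3.25, -5.95, -4], "rot": [0, 0, 0]}, {"gripper": 7, "offset": [3.25, -5.95, -7], "rot": [0, 0, 0]}, {"gripper": 5, "offset": [3.25, -5.95, -8], "rot": [0, 0, 0]}, {"gripper": 5, "offset": [3.25, -5.95, -8], "rot": [0, 0, 0]}, {"gripper": 5, "offset": [3.25, -5.95, -8], "rot": [0, 0, 0]}])

```text
t: 11.62
ee_pos: [0.522, -0.2035, 0.2099]
orientation: [-3.141, 0.001, 0.506]
wrist_force: [0.4, 0.1, 0.0]
grip_width: 0.0501
```

```bash
python3 - <<'E'
from h import *
w=snap('wrist','w9');print(w['ee'],w['ori'],proj(w,(.522,-.2055,.18)),proj(w,(.522,-.2055,.149)))
E
```

```text
[ 0.52202609 -0.20353369  0.20987616] [-3.14081896e+00  5.48061675e-04  5.06217528e-01] [316.03804036 244.0061159 ] [316.05309677 223.53652594]
```

View pics/w9.png

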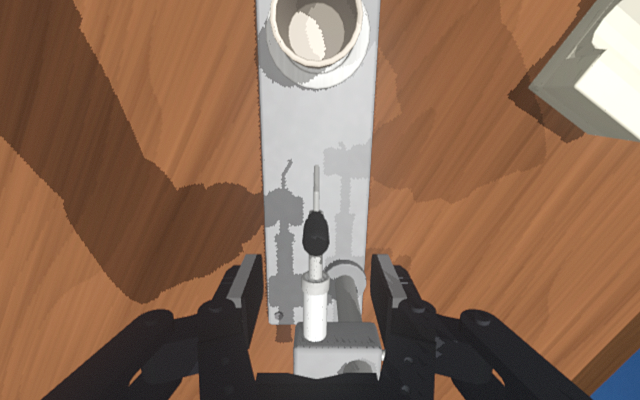

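The knob (316, 210–256) sits midway between the fingers (262 and 370), so the jaws are aligned. I'll go down and pinch.

Request:
step_arm(deltas=[{"gripper": 5, "offset": [0.1, -0.2, -2], "rot": [0, 0, 0]}, {"gripper": 5, "offset": [0.1, -0.2, -4], "rot": [0, 0, 0]}, {"gripper": 5, "offset": [0.1, -0.2, -5.5], "rot": [0, 0, 0]}, {"gripper": 5, "offset": [0.1, -0.2, -6.2], "rot": [0, 0, 0]}, {"gripper": 4, "offset": [0.1, -0.2, -6.2], "rot": [0, 0, 0]}, {"gripper": 3, "offset": [0.1, -0.2, -6.2], "rot": [0, 0, 0]}])

```text
t: 12.17
ee_pos: [0.5242, -0.2062, 0.1508]
orientation: [3.139, -0.001, 0.506]
wrist_force: [-0.1, -0.6, -0.4]
grip_width: 0.0303
```

Request:
step_arm(deltas=[{"gripper": 2, "offset": [0, 0, 0], "rot": [0, 0, 0]}, {"gripper": 1.5, "offset": [0, 0, 0], "rot": [0, 0, 0]}, {"gripper": 0.8, "offset": [0, 0, 0], "rot": [0, 0, 0]}, {"gripper": 0.8, "offset": [0, 0, 0], "rot": [0, 0, 0]}, {"gripper": 0.8, "offset": [0, 0, 0], "rot": [0, 0, 0]}, {"gripper": 0.8, "offset": [0, 0, 0], "rot": [0, 0, 0]}, {"gripper": 0.8, "offset": [0, 0, 0], "rot": [0, 0, 0]}], grip_force=70)

```text
t: 12.75
ee_pos: [0.5236, -0.2073, 0.1529]
orientation: [3.137, 0.001, 0.506]
wrist_force: [-8.9, -1.8, 7.0]
grip_width: 0.0142
```

```bash
python3 - <<'E'
from h import *
s=snap('wrist','w10');s=monitor.get_state();print(s['ee_pos'],s['orientation'],s['grip_width'],s['wrist_force'],s['wrist_torque'])
E
```

```text
[ 0.52363776 -0.20733351  0.15294948] [3.13664072e+00 6.51926907e-04 5.05598267e-01] 0.013696015963505418 [-9.13117655 -1.0934463   7.14592262] [-0.45792944  1.9007986  -0.01807323]
```

Request:
step_arm(deltas=[{"gripper": 2.6, "offset": [0, 0, 0], "rot": [0, 0, 0]}, {"gripper": 2.6, "offset": [0, 0, 0], "rot": [0, 0, 0]}, {"gripper": 2.6, "offset": [0, 0, -0.4], "rot": [0, 0, 0]}, {"gripper": 2.6, "offset": [0, 0, -0.8], "rot": [0, 0, 0]}, {"gripper": 2.6, "offset": [0, 0, -0.8], "rot": [0, 0, 0]}, {"gripper": 2.6, "offset": [0, 0, -0.8], "rot": [0, 0, 0]}, {"gripper": 2.6, "offset": [0, 0, -0.8], "rot": [0, 0, 0]}], grip_force=50)

```text
t: 13.38
ee_pos: [0.5236, -0.2072, 0.1447]
orientation: [3.137, 0.001, 0.506]
wrist_force: [-0.1, 0.2, 0.9]
grip_width: 0.026
```

```bash
python3 - <<'E'
from h import *
w=snap('wrist','w11');s=monitor.get_state();print(s['ee_pos'],s['orientation'],s['grip_width'],s['wrist_force'])
k=w['pixels'].max(2)<60
cv2.imwrite('pics/m4.png',cv2.resize(w['pixels'][140:400,190:450,::-1],None,fx=2,fy=2,interpolation=cv2.INTER_CUBIC))
E
```

```text
[ 0.52362461 -0.20725065  0.14490786] [3.13678905e+00 6.91433683e-04 5.05720791e-01] 0.02576280774820505 [ 0.19646456  0.86268265 -0.11390858]
```

Request:
step_arm(deltas=[{"gripper": 2.4, "offset": [-0.08, -0.04, 0], "rot": [0, 0, 0]}, {"gripper": 1.8, "offset": [-0.08, -0.04, 0], "rot": [0, 0, 0]}, {"gripper": 1.4, "offset": [-0.08, -0.04, 0], "rot": [0, 0, 0]}, {"gripper": 0.8, "offset": [-0.08, -0.04, 0], "rot": [0, 0, 0]}, {"gripper": 0.8, "offset": [-0.08, -0.04, 0], "rot": [0, 0, 0]}, {"gripper": 0.8, "offset": [-0.08, -0.04, 0], "rot": [0, 0, 0]}], grip_force=70)

```text
t: 13.93
ee_pos: [0.5234, -0.2074, 0.1452]
orientation: [3.136, -0.001, 0.506]
wrist_force: [4.6, 3.6, 1.7]
grip_width: 0.0141
```

```bash
python3 - <<'E'
from h import *
s=monitor.get_state();print(s['ee_pos'],s['orientation'],s['grip_width'],s['wrist_force'],s['wrist_torque'])
E
```

```text
[ 0.52342983 -0.20741142  0.14524647] [ 3.13638926e+00 -7.39302994e-04  5.06072964e-01] 0.014132087655820916 [4.58717764 3.57685524 1.6592321 ] [ 0.66072935 -0.85801298  0.01522127]
```

Request:
step_arm(deltas=[{"gripper": 0.8, "offset": [-0.24, 0.44, 0], "rot": [0, 0, 0]}, {"gripper": 0.8, "offset": [-0.72, 1.31, 0], "rot": [0, 0, 0]}, {"gripper": 0.8, "offset": [-1.21, 2.19, 0], "rot": [0, 0, 0]}, {"gripper": 0.8, "offset": [-1.69, 3.07, 0], "rot": [0, 0, 0]}, {"gripper": 0.8, "offset": [-2.17, 3.94, 0], "rot": [0, 0, 0]}, {"gripper": 0.8, "offset": [-2.65, 4.82, 0], "rot": [0, 0, 0]}, {"gripper": 0.8, "offset": [-3.14, 5.69, 0], "rot": [0, 0, 0]}, {"gripper": 0.8, "offset": [-3.33, 6.04, 0], "rot": [0, 0, 0]}])

```text
t: 14.6
ee_pos: [0.4911, -0.1475, 0.1453]
orientation: [3.133, -0.002, 0.506]
wrist_force: [10.8, -7.2, -8.2]
grip_width: 0.0142
```

Request:
step_arm(deltas=[{"gripper": 0.8, "offset": [0, 0, 0], "rot": [0, 0, 0]}, {"gripper": 0.8, "offset": [0, 0, 0], "rot": [0, 0, 0]}, {"gripper": 0.8, "offset": [0, 0, 0], "rot": [0, 0, 0]}])

```text
t: 14.85
ee_pos: [0.4919, -0.1489, 0.1453]
orientation: [3.129, -0.002, 0.505]
wrist_force: [8.6, -7.6, -7.7]
grip_width: 0.0141
```

```bash
python3 - <<'E'
from h import *
a=snap('scene','s3');b=snap('side','d3');w=snap('wrist','w12')
s=monitor.get_state();ax=np.array([-.4847,.8747])
print(s['ee_pos'],s['orientation'],s['grip_width'],s['wrist_force'])
print('travel',(s['ee_pos'][:2]-[.5234,-.2074])@ax,'cross',(s['ee_pos'][:2]-[.5234,-.2074])@[.8747,.4847],'axial F',s['wrist_force'][:2]@ax)
m=np.array([.545,-.2445])  # tube mouth approx (seat + .175 x)
m=np.array([.4606,-.0923])-.175*ax
# gray profile along rod centreline top (z~.14) for scene before/after, s = distance in front of mouth
for f in('s0','s3','d0','d3'):
    c=load(f);g=cv2.cvtColor(c['pixels'],cv2.COLOR_RGB2GRAY).astype(np.float32);row=[]
    for d in np.arange(-.03,.121,.005):
        px=[proj(c,(*(m+ax*d+o*np.array([.8747,.4847])),.138)) for o in(-.002,0,.002)]
        row.append(int(np.mean([cv2.remap(g,np.float32([[p[0]]]),np.float32([[p[1]]]),1)[0,0] for p in px])))
    print(f,row)
E
```

```text
[ 0.49191885 -0.14898943  0.14534662] [ 3.12921196e+00 -2.17803012e-03  5.05210768e-01] 0.014060942212366352 [ 9.46879197 -7.64533678 -6.63081964]
travel 0.06635063702845503 cross 0.0007750377980012198 axial F -11.276899555249706
s0 [228, 228, 228, 227, 213, 196, 176, 179, 187, 190, 187, 186, 183, 177, 137, 61, 86, 139, 146, 129, 112, 104, 101, 100, 99, 98, 97, 94, 91, 90, 89]
s3 [225, 225, 226, 225, 210, 193, 172, 173, 179, 182, 181, 181, 179, 179, 179, 182, 185, 183, 183, 180, 179, 183, 185, 162, 109, 93, 63, 29, 32, 74, 116]
d0 [254, 254, 251, 213, 122, 69, 53, 39, 36, 35, 35, 36, 36, 37, 35, 45, 95, 155, 180, 187, 178, 177, 193, 197, 203, 202, 204, 201, 202, 209, 210]
d3 [42, 43, 44, 44, 44, 44, 44, 43, 52, 108, 192, 229, 233, 232, 230, 229, 225, 180, 77, 34, 33, 32, 32, 33, 32, 33, 34, 39, 46, 80, 150]
```

Request:
step_arm(deltas=[{"gripper": 0.8, "offset": [-0.13, 0.23, 0], "rot": [0, 0, 0]}, {"gripper": 0.8, "offset": [-0.26, 0.46, 0], "rot": [0, 0, 0]}, {"gripper": 0.8, "offset": [-0.26, 0.46, 0], "rot": [0, 0, 0]}, {"gripper": 0.8, "offset": [-0.26, 0.46, 0], "rot": [0, 0, 0]}, {"gripper": 0.8, "offset": [-0.26, 0.46, 0], "rot": [0, 0, 0]}, {"gripper": 0.8, "offset": [-0.26, 0.46, 0], "rot": [0, 0, 0]}])

```text
t: 15.5
ee_pos: [0.4902, -0.1459, 0.1453]
orientation: [3.126, -0.002, 0.504]
wrist_force: [9.0, -7.4, -6.9]
grip_width: 0.0142
```

```bash
python3 - <<'E'
from fit import *
a=snap('scene','s4');b=snap('side','d4');w=snap('wrist','w13')
s=monitor.get_state();ax=np.array([-.4847,.8747]);yx=np.array([.8747,.4847])
print(s['ee_pos'],s['orientation'],s['grip_width'],s['wrist_force'])
print('travel',(s['ee_pos'][:2]-[.5234,-.2074])@ax,'axial F',s['wrist_force'][:2]@ax)
seat=np.array([.4606,-.0923]);m=seat-.175*ax
print('mouth in w13',proj(w,(*m,.14)),proj(load('w12'),(*m,.14)))
for f in('s0','s3','s4'):
    c=load(f);g=cv2.cvtColor(c['pixels'],cv2.COLOR_RGB2GRAY).astype(np.float32)
    print(f,[int(np.mean([cv2.remap(g,np.float32([[p[0]]]),np.float32([[p[1]]]),2)[0,0] for p in [proj(c,(*(m+ax*d+o*yx),.138)) for o in(-.002,0,.002)]])) for d in np.arange(-.014,.02,.002)])
# pointer wire: ridge search in wrist views: tip expected
for f,c in(('w9',load('w9')),('w13',w)):
    g=c['pixels'].astype(int).max(2)
    kn=.045 if f=='w9' else .115
    print(f,'pred tip',proj(c,(*(m+ax*(kn+.03)),.107)))
print('rim',ring(w,(.4598,-.0931),.031,.103,lambda u,v:v>5 and v<300 and 0<u<640,.006))
E
```

```text
[ 0.49027391 -0.1459295   0.14532479] [ 3.12560325e+00 -2.49639030e-03  5.04381298e-01] 0.014117897841149403 [ 8.40825633 -7.65671927 -7.92857071]
travel 0.06982446153018729 axial F -10.772814194594044
mouth in w13 [318.11922145 431.39647053] [317.99630586 427.8874771 ]
s0 [227, 223, 214, 205, 200, 195, 187, 177, 175, 180, 185, 189, 191, 192, 193, 192, 191]
s3 [225, 220, 211, 202, 197, 192, 184, 173, 170, 173, 178, 182, 183, 184, 185, 185, 184]
s4 [224, 220, 211, 202, 197, 191, 179, 163, 154, 159, 170, 179, 183, 183, 184, 184, 183]
w9 pred tip [317.63713691 166.1905768 ]
w13 pred tip [317.59832102 182.07837471]
rim (array([ 0.4596, -0.0931,  0.0268]), np.float64(0.0001), 120)
```

```bash
python3 - <<'E'
from h import *
for i in range(4): viewer.read_camera('side')
s=monitor.get_state();print(s['t'],s['ee_pos'],s['wrist_force'],np.abs(s['joint_velocities']).max(),s['grip_width'])
print(arm.job_done())
E
```

```text
15.85 [ 0.49024763 -0.14592789  0.14529038] [ 8.53663199 -8.20923146 -5.47602428] 0.0011762721535290423 0.014060279999580549
the job is handed in; nothing more can be done
None
```

I set the cup down in the gauge's seat and let go of it. Then I pulled the rod out to its mark and handed the job in at about t = 15.9 s, still holding it.

**Cup:** the fitted rim centre is about 1 mm from the seat's measured centre. It was upright when last viewed, before the pull. After the pull the fitted rim centre had moved less than 0.5 mm, so the cup was not disturbed.

**Rod:**
- The fingers had travelled 69.8 mm from where they gripped the knob. They were still for the last 0.35 s.
- The scene camera shows a dark band at the tube mouth, where the ring should be. It was not there at 66 mm.
- The axial force was about 10.8 N, against about 11.4 N expected at the mark. That agrees within the sensor noise.

**Checks that disagreed or were missing:**
- The first pinch on the knob was too high and slid upward. I opened the fingers, lowered them 8 mm and gripped again.
- The jaws read 14 mm on the 16 mm knob, and I don't know why. The grip did not slip measurably.
- The side and scene cameras put the seat up to 10 mm away from the wrist camera's result. I used the wrist camera.
- The picture limit was used up before the final pull, so the last checks are numeric only. I did not measure the pointer tip itself or the gap between it and the rim.

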